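Take the pry bar off the tilt-out bin and shut the bin

TASK

The clear tilt-out bin in the white storage unit hangs open and cannot be shut because the steel pry bar has been left lying across it. Take the pry bar off and lay it down gently (not dropped), flat on the blue repair mat beside the phone housing, and then tip the bin fully shut. Leave everything else where it stands.

Things in the scene. Friction and masses are not known exactly. Their poses are not given: they have to be found in the camera images.
- bar_mid (a point): Centre of the steel pry bar: flat dark steel with bright ends, 200 x 20 x 6 mm, 0.13 to 0.24 kg. Own axes: y along its length (chisel tip at +y; last 25 mm at -y bent up about 30 deg), x across its width, z out of its upper face. At the start it lies level along the hinge direction across the bin's side walls, its flat leaning with the bin: grip it across its 20 mm width along its own -z, tilted 41 deg.
- bar_tip (a point): End of the pry bar's chisel tip, 100 mm from its centre. At the start the bar leans against the inside of the bin's two front corners, which rise 15 mm above the side walls beside a 76 mm wide finger notch: there is room for a finger in the notch on the front side and inside the bin on the rear side. About 36 mm of bar juts out past the bin on either side and stops it from shutting.
- bin (a joint): Opening angle of the clear acrylic tilt-out bin, middle one of three in the lower row: 0 = fully shut, front panel upright and flush with its neighbours; grows as it tips outward; at the start open on its stop at 0.72 rad. It turns easily (about 1 N at bin_front). When open its weight keeps it open; below about 0.25 rad it falls shut by itself and stays shut.
- bin_hinge (a point): Middle of the bin's hinge line, 24 mm above the work surface. Its axes turn with the bin: y along the hinge (level), z up along the front panel, x into the bin. Shut: x points straight back into the unit, z straight up; opening by q leans z by q towards the unit's front. In these axes the floor is at z = 0, the back wall (50 mm high) at x = 80 mm; the bin is 128 mm wide.
- bin_rim (a point): Middle of the bin's mouth where the bar lies, at x = -6.5, y = 0, z = 112 mm in the bin_hinge axes (same axes): level with the flat top edges of the side walls (3 mm thick, edges run from x = -17 to 25 mm).
- bin_front (a point): A place to push: point on the outer face of the bin's front panel, mid-width, at x = -20, z = 70 mm in the bin_hinge axes (same axes). The panel is 3 mm thick and reaches from z = -4 up to 88 mm in the middle (finger notch, 76 mm wide) and 127 mm at its two corners, each 26 mm wide.
- unit: White storage unit holding the bins, fixed, 420 mm wide (own y), 130 mm deep; origin at the centre of its underside, front facing its own -x. Lower row: face at x = -65 mm, 168 mm high. Above it a row of five small shut bins: face at x = -45 mm (finger lips to -54 mm), 278 mm high in all.
- mat: Blue repair mat, fixed, 240 mm (own x) by 300 mm (own y), 3 mm thick; origin at the centre of its underside. The phone housing lies on its +x half, at least 10 mm clear of the mat's centre line; the -x half is free.
- housing_mid (a point): White phone housing lying on the mat, 71 mm (own x) by 147 mm (own y), 8.5 mm thick; point at its centre. Not to be moved.
- dish_mid (a point): Round green ceramic dish, 120 mm across, 28 mm high; point at its centre, 14 mm up. Not to be moved.
- pick_mid (a point): Purple plastic opening pick, rounded triangle about 48 mm, 4 mm thick; point at its centre. Not to be moved.
- driver_mid (a point): Screwdriver with a red handle, 170 mm long, lying along its own x; point near its middle. Not to be moved.
- bottle_mid (a point): White bottle, 54 mm across, 130 mm high, standing; point at half height. Not to be moved.
Things that resemble listed ones, but are neither listed nor needed, are in the scene too. What is meant by the part that bears bar_mid is not brown or pink, and is the larger of those in its own colour.

How it is judged:
By the outcome, as a careful person would: the job done as asked, in the order asked, and still so for the second after the job is handed in, with the robot touching nothing.
It also fails if it takes over 61 s, if anything falls off the work surface, if the arm or the gripper's body presses on something with over 40 N, if the wrist force passes 120 N, or if a joint passes its speed limit or range.

ROBOT

A 7-joint arm with a two-finger parallel gripper is mounted at the origin on the work surface. World frame = base frame: x ahead of the robot, y to its left, z up, the work surface at z = 0. Lengths are in m, angles in rad, forces in N, time in s.
With the tool pointing down it reaches from about 0.35 to 0.9 m from the base axis. Payload 8.1 kg.
Tool frame: the origin (TCP) lies where the fingers leave the gripper's body, on its centre line; the fingertips stand 66 mm ahead of it and the grasp point (between the pads) lies 47 mm ahead of it (arm.tip_reach is the distance from the TCP to the fingertips, in m); z points along the fingers, y is the direction in which the jaws open and shut (so a half turn about z gives the same grasp; the last joint's range is limited). The gripper opens to 92 mm and grips with 3 to 60 N. Pads are 19 mm wide; open, the fingers measure 130 mm over their backs; the gripper's body (75 mm by 190 mm) begins 47 mm behind the grasp point.
Start: joints at [1.037, 0.434, 0.025, 1.573, -0.012, 1.134, -0.075], TCP at [0.261, -0.568, 0.292] pointing down, gripper open.
Joint ranges: [-2.62, 2.62], [-0.44, 2.09], [-1.27, 1.32], [0.08, 2.57], [-1.32, 4.46], [0.12, 2], [-2.74, 2.74]. Speed limits (rad/s): [2.22, 2.22, 3.01, 3.01, 3.14, 3.14, 3.14].

INTERFACE

Orientations are given as a rotation vector (axis times angle).
In Python, from cell import arm gives the robot as it stands.
- The arm moves only by the tool carry_out, never from a script. Its argument "plan" is a list of rows, each a list of 5 numbers: the shift along the world's x, y, z in cm, then the turn about the world's z in rad, then the finger opening in cm, from 0 to 9.18. In form: [[tx, ty, tz, spin, fingers], ...]. A call has 1 to 20 rows; each row is the pose to reach, as a shift and turn from the pose measured when the call began; what a row does not reach only later rows make up. A row lasts 1/10 s, in which the tool goes at most 50 mm and 8.59 degrees, less where a joint would pass 70% of its speed; a pose out of reach is approached as far as the arm can. A call with a gripper value outside its range is refused whole. The fingers move at their own pace and stop on an object; "squeeze" is the grip in N (left out, the last holds). Time passes only in rows, so rows that repeat a pose let the fingers close. It gives the time, the measured TCP pose, the force and the opening at its end, in the units of the state.
- arm.observe(): the state, without advancing time (a new reading comes with each control period).
- arm.get_image(name): name is "scene" or "top"; returns (picture, depth): 400x640x3 uint8, red, green, blue; 400x640 float32, m along the optical axis (not along the pixel's ray), 0 where there is no reading.
- arm.get_calibration(name): a dict with "intrinsics" (3x3 intrinsics, pixels), "rvec" (rotation vector, rad) and "tvec" (3), from world to camera coordinates, as OpenCV has them. Camera axes: x right, y down, z forward; pixel columns grow to the right and rows downward; lengths in m; the calibration is good to about 2 mm. A picture is of the moment at which its call begins. get_calibration takes no time and is no camera call.
- arm.sign_off(): hands the job in, once; it reports no verdict.
The state is a dict: "clock": time; "joints": joint angles; "dq": joint speeds; "joint_efforts": joint torques, N m; "position": TCP position; "ee_rot": TCP orientation; "force": force on the tool from outside, world axes, zero at the start; "ft_torque": the same for the moment, N m; "width": opening from 0.0 (shut) to 1.0 (fully open).
Only numpy, scipy, OpenCV 4.12 (cv2) and the standard library are available. Lean on these libraries where they do the work, as an engineer would, in place of code of your own. Each camera call takes 0.05 s, during which the arm holds its last target. There are 200 camera calls.

## Working session

There is one attempt and no reset: what is moved stays moved. The work goes in short steps, Python scripts to look and compute and a tool call to move; the robot and the scene stay as the last step left them, time stands still between calls to the robot, and variables do not carry over. Pictures are saved under pics/ and viewed, about 8 in all and at most 12, crops included, and the job is handed in when it is done.

Besides the shell and the picture viewer there is one more tool, called after "Call:" by a JSON object that holds its "api" and its "payload". carry_out: Moves the arm, as the interface text tells. Its arguments: {"type":"object","properties":{"plan":{"type":"array"},"squeeze":{"type":"number"}},"required":["plan"]}

```bash
ls; mkdir -p pics
cat > h.py <<'E'
import numpy as np, cv2
from scipy.spatial.transform import Rotation as R
from cell import arm
def cal(n):
    c=arm.get_calibration(n); K=np.array(c["intrinsics"]); Rm=R.from_rotvec(np.ravel(c["rvec"])).as_matrix(); t=np.ravel(c["tvec"]); return K,Rm,t
def cloud(n,d):
    K,Rm,t=cal(n); v,u=np.mgrid[:d.shape[0],:d.shape[1]]
    p=np.stack([(u-K[0,2])/K[0,0]*d,(v-K[1,2])/K[1,1]*d,d],-1)
    return (p-t)@Rm
def ray(n,u,v,z):
    K,Rm,t=cal(n); r=Rm.T@np.array([(u-K[0,2])/K[0,0],(v-K[1,2])/K[1,1],1]); o=-Rm.T@t
    return o+r*(z-o[2])/r[2]
def proj(n,P):
    K,Rm,t=cal(n); q=(np.atleast_2d(P)@Rm.T+t)@K.T; return q[:,:2]/q[:,2:]
E
python3 - <<'E'
from h import *
for n in("scene","top"):
    im,d=arm.get_image(n); np.savez(n+"0.npz",im=im,d=d); cv2.imwrite(f"pics/{n}0.png",im[...,::-1])
    K,Rm,t=cal(n); print(n,K.round(1).tolist(),(-Rm.T@t).round(3),Rm.round(2).tolist())
print(arm.observe())
E
```

```text
pics
scene [[460.7, 0.0, 312.1], [0.0, 460.7, 203.9], [0.0, 0.0, 1.0]] [0.948 0.698 1.061] [[-0.8, 0.6, -0.01], [0.46, 0.61, -0.64], [-0.38, -0.52, -0.77]]
top [[441.6, 0.0, 321.2], [0.0, 441.6, 200.6], [0.0, 0.0, 1.0]] [0.27  0.026 1.242] [[0.01, -1.0, -0.02], [-0.98, -0.01, -0.19], [0.19, 0.02, -0.98]]
{'clock': 0.1, 'joints': array([ 1.03740594,  0.43512732,  0.02499299,  1.57404511, -0.01160695,
        1.1339834 , -0.07506861]), 'dq': array([-1.54482405e-04, -4.63842703e-04,  1.77972217e-03, -3.32058186e-03,
       -1.08156948e-03, -4.09412379e-05,  1.04332762e-03]), 'joint_efforts': array([ 4.50437758e-03, -6.69123459e+01,  9.88863744e-01, -3.15147865e+01,
       -6.04047440e-02,  3.73560924e-02, -2.77511919e-05]), 'position': array([ 0.26078396, -0.5675738 ,  0.29152466]), 'ee_rot': array([-3.06769621e+00, -6.71084286e-01,  6.73885788e-04]), 'force': array([ 0.79699846,  0.29079933, -0.31867329]), 'ft_torque': array([ 0.02405269,  0.01815079, -0.01369052]), 'width': 0.9998133307631002}
```

View pics/scene0.png

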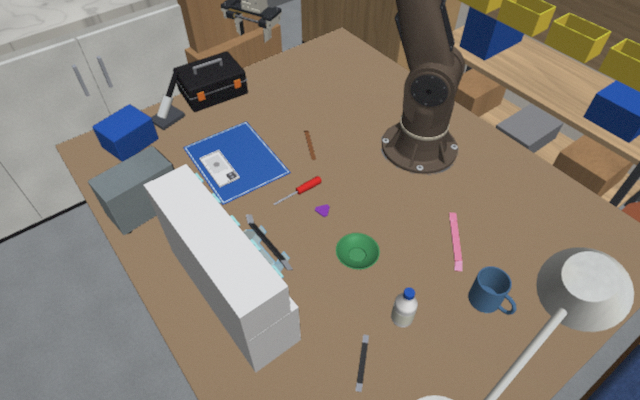

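View pics/top0.png

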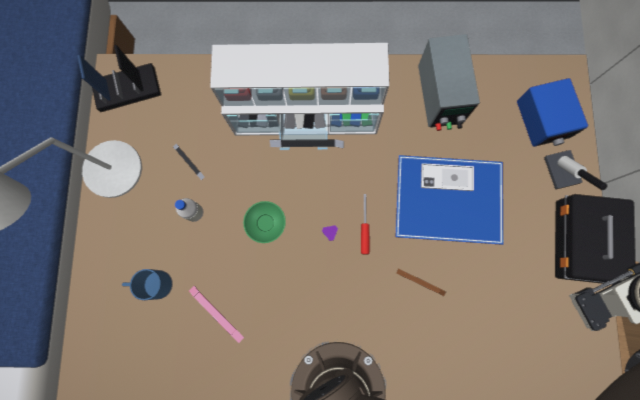

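The scene image shows the bar across the open middle bin at about (268,242), the mat at (237,162) and the white unit at (225,260). In the top view the bar is at (306,143), the mat at (450,200), the housing at (447,178), and the gripper at (610,300). Next I'll measure these.

Run:
```python
from h import *
Z=np.load("top0.npz"); im,d=Z["im"],Z["d"]; P=cloud("top",d)
hsv=cv2.cvtColor(im,cv2.COLOR_RGB2HSV)
# mat
m=((hsv[...,0]>100)&(hsv[...,0]<125)&(hsv[...,1]>150)).astype(np.uint8); m[:150]=0;m[250:]=0;m[:,:390]=0;m[:,510:]=0
c=max(cv2.findContours(cv2.morphologyEx(m,cv2.MORPH_CLOSE,np.ones((25,25))),0,2)[0],key=cv2.contourArea)
b=cv2.boxPoints(cv2.minAreaRect(c)); q=np.array([ray("top",*x,.003) for x in b]); print("mat",q.round(4).tolist(),q.mean(0).round(4)); 
print("sides",np.linalg.norm(np.roll(q,-1,0)-q,axis=1).round(3))
w=((hsv[...,1]<60)&(hsv[...,2]>120)).astype(np.uint8); w[:162]=0;w[193:]=0;w[:,:415]=0;w[:,480:]=0
c=max(cv2.findContours(cv2.morphologyEx(w,cv2.MORPH_CLOSE,np.ones((9,9))),0,2)[0],key=cv2.contourArea)
q=np.array([ray("top",*x,.0115) for x in cv2.boxPoints(cv2.minAreaRect(c))]); print("hous",q.round(4).tolist())
# unit top
t=(P[...,2]>.26)&(P[...,2]<.3)&(d>0); t[:, :190]=0; t[:,400:]=0;t[110:]=0
r=cv2.minAreaRect(P[t][:,:2].astype(np.float32)*1000); print("unit top",r,np.median(P[t][:,2]),cv2.boxPoints(r).round(0).tolist())
# bar
g=((hsv[...,2]<75)).astype(np.uint8); 
s=P[136:152,262:350]; 
for n in("scene","top"):
    Zn=np.load(n+"0.npz"); 
    y=Zn["im"][195:285,230:310] if n=="scene" else Zn["im"][100:165,255:365]
    cv2.imwrite(f"pics/{n}c.png",cv2.resize(y[...,::-1],None,fx=7,fy=7,interpolation=0)[:600,:800])
Ps=cloud("scene",np.load("scene0.npz")["d"])
for u,v in[(273,143),(290,143),(306,143),(322,143),(338,143)]: print("top",P[v,u].round(4))
a=cv2.imread("pics/scenec.png");b=cv2.imread("pics/topc.png")
b=cv2.resize(b,(800,int(b.shape[0]*800/b.shape[1])));a=cv2.resize(a,None,fx=.35,fy=.35)
cv2.imwrite("pics/topc.png",b[:590])
cv2.imwrite("pics/scenec.png",cv2.resize(y:=np.load("scene0.npz")["im"][195:285,220:320][...,::-1],None,fx=6,fy=6))
```

```text
mat [[0.4152, -0.165, 0.003], [0.6355, -0.1841, 0.003], [0.6172, -0.4761, 0.003], [0.399, -0.4478, 0.003]] [ 0.5167 -0.3183  0.003 ]
sides [0.221 0.293 0.22  0.283]
hous [[0.5473, -0.2314, 0.0115], [0.6188, -0.2378, 0.0115], [0.6103, -0.3885, 0.0115], [0.5392, -0.3805, 0.0115]]
unit top ((778.1654663085938, 98.67121124267578), (123.14459991455078, 420.0726318359375), 0.8480790853500366) 0.2780829759975103 [[713.0, 308.0], [720.0, -112.0], [843.0, -110.0], [837.0, 310.0]]
top [0.6458 0.1788 0.1059]
top [0.646  0.1329 0.1058]
top [0.6454 0.0897 0.108 ]
top [0.6454 0.0467 0.1085]
top [0.6441 0.0039 0.1131]
```

View pics/topc.png

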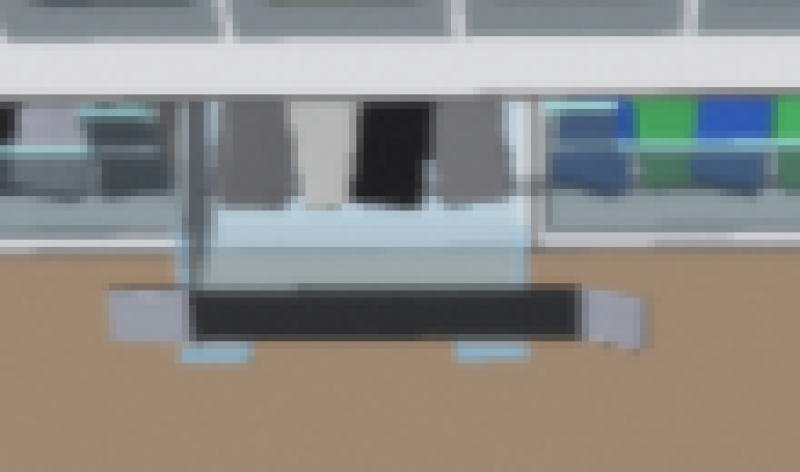

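View pics/scenec.png

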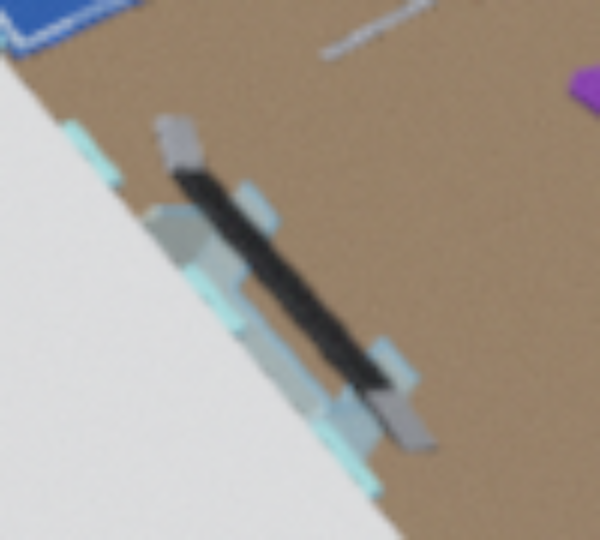

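The crops show the bar (dark, crop x 107–645, bent end on the right, which is -y) and the bin corners at 180–250 and 457–527. The moves have no tilt value, and with a vertical tool the 190 mm body would hit the unit. Reaching for a high, out-of-reach pose should make joint 6 saturate and tilt the tool outward, and later relative moves would keep that tilt. I'll try this in free space.

Call:
{"api": "carry_out", "payload": {"plan": [[5, 15, 10, 0.3, 9], [10, 30, 20, 0.6, 9], [17, 45, 25, 0.9, 9], [24, 60, 25, 1.1, 9], [24, 60, 25, 1.14, 9], [24, 60, 25, 1.14, 9], [24, 60, 25, 1.14, 9], [24, 60, 25, 1.14, 9], [24, 60, 25, 1.14, 9], [24, 60, 25, 1.14, 9], [24, 60, 25, 1.14, 9], [24, 60, 25, 1.14, 9], [24, 60, 25, 1.14, 9], [24, 60, 25, 1.14, 9], [24, 60, 25, 1.14, 9], [24, 60, 25, 1.14, 9], [24, 60, 30, 1.14, 9], [24, 60, 35, 1.14, 9], [24, 60, 40, 1.14, 9], [24, 60, 45, 1.14, 9]]}}

```text
clock: 2.1
position: [0.5046, 0.0288, 0.6727]
ee_rot: [-2.226, -2.213, 0.012]
force: [1.7, 0.1, -1.4]
width: 0.984
```

```bash
cat >> h.py <<'E'
def st():
    s=arm.observe(); M=R.from_rotvec(s["ee_rot"]).as_matrix()
    print("t",round(s["clock"],2),"q",s["joints"].round(3),"p",s["position"].round(4),"z",M[:,2].round(3),"y",M[:,1].round(3),"grasp",(s["position"]+.047*M[:,2]).round(4),"F",s["force"].round(1),"w",round(s["width"]*.0918,4)); return s,M
E
python3 -c "from h import *;st()"
```

```text
t 2.1 q [-0.041  0.204 -0.175  0.986  0.04   1.963 -0.203] p [0.5046 0.0288 0.6727] z [-0.008 -0.003 -1.   ] y [ 1.    -0.006 -0.008] grasp [0.5043 0.0286 0.6257] F [ 1.7  0.1 -1.4] w 0.0903
```

Call:
{"api": "carry_out", "payload": {"plan": [[0, 0, 5, 0, 9], [0, 0, 10, 0, 9], [0, 0, 15, 0, 9], [0, 0, 20, 0, 9], [0, 0, 25, 0, 9], [0, 0, 30, 0, 9], [0, 0, 30, 0, 9], [0, 0, 30, 0, 9]]}}

```text
clock: 2.9
position: [0.4707, 0.0248, 0.7195]
ee_rot: [2.207, 2.188, 0.055]
force: [0.2, 0.6, 0.7]
width: 0.98
```

```bash
python3 -c "from h import *;st()"
```

```text
t 2.9 q [-0.7    0.125  0.681  0.992 -0.086  2.002 -0.072] p [0.4707 0.0248 0.7195] z [ 0.049  0.001 -0.999] y [ 0.999 -0.009  0.049] grasp [0.4729 0.0248 0.6725] F [0.2 0.6 0.7] w 0.09
```

Call:
{"api": "carry_out", "payload": {"plan": [[5, 0, 0, 0, 9], [10, 0, 5, 0, 9], [15, 0, 10, 0, 9], [15, 0, 15, 0, 9], [15, 0, 20, 0, 9], [15, 0, 25, 0, 9]]}}

```text
clock: 3.5
position: [0.5532, 0.0225, 0.7268]
ee_rot: [2.179, 2.157, 0.12]
force: [0.0, -0.6, -0.0]
width: 0.982
```

```bash
python3 -c "from h import *;st()"
```

```text
t 3.5 q [-0.348  0.274  0.36   0.773 -0.107  2.002 -0.066] p [0.5532 0.0225 0.7268] z [ 0.107  0.003 -0.994] y [ 0.994 -0.01   0.107] grasp [0.5582 0.0226 0.68  ] F [ 0.  -0.6 -0. ] w 0.0901
```

Call:
{"api": "carry_out", "payload": {"plan": [[5, 0, 5, 0, 9], [5, 0, 20, 0, 9], [5, 0, 40, 0, 9], [5, 0, 70, 0, 9], [5, 0, 70, 0, 9], [5, 0, 70, 0, 9], [5, 0, 70, 0, 9], [5, 0, 70, 0, 9]]}}

```text
clock: 4.3
position: [0.5145, 0.019, 0.7603]
ee_rot: [2.148, 2.128, 0.183]
force: [-0.1, 0.0, -0.4]
width: 0.983
```

```bash
python3 -c "from h import *;st()"
```

```text
t 4.3 q [-0.492  0.193  0.52   0.804 -0.113  2.002 -0.053] p [0.5145 0.019  0.7603] z [ 0.164  0.005 -0.986] y [ 0.986 -0.01   0.164] grasp [0.5222 0.0192 0.7139] F [-0.1  0.  -0.4] w 0.0903
```

Call:
{"api": "carry_out", "payload": {"plan": [[5, 0, 5, 0, 9], [6, 0, 20, 0, 9], [6, 0, 40, 0, 9], [6, 0, 40, 0, 9]]}}

```text
clock: 4.7
position: [0.5223, 0.0171, 0.7827]
ee_rot: [2.118, 2.097, 0.244]
force: [-1.1, 0.3, -0.0]
width: 0.977
```

Call:
{"api": "carry_out", "payload": {"plan": [[5, 0, 5, 0, 9], [6, 0, 20, 0, 9], [6, 0, 40, 0, 9], [6, 0, 40, 0, 9]]}}

```text
clock: 5.1
position: [0.5282, 0.0155, 0.8052]
ee_rot: [2.087, 2.065, 0.304]
force: [-1.1, 0.0, -0.3]
width: 0.98
```

Call:
{"api": "carry_out", "payload": {"plan": [[5, 0, 5, 0, 9], [6, 0, 20, 0, 9], [6, 0, 40, 0, 9], [6, 0, 40, 0, 9]]}}

```text
clock: 5.5
position: [0.5329, 0.014, 0.8276]
ee_rot: [2.056, 2.033, 0.362]
force: [-0.2, 0.8, 0.3]
width: 0.983
```

```bash
python3 -c "from h import *;st()"
```

```text
t 5.5 q [-0.421  0.22   0.498  0.602 -0.146  2.003 -0.046] p [0.5329 0.014  0.8276] z [ 0.331  0.012 -0.944] y [ 0.944 -0.013  0.33 ] grasp [0.5485 0.0145 0.7833] F [-0.2  0.8  0.3] w 0.0902
```

The tilt builds up by about 0.057 rad per call, and joint 6 holds steady at its clamp. I'll keep going to about 0.7.

Call:
{"api": "carry_out", "payload": {"plan": [[5, 0, 5, 0, 9], [6, 0, 20, 0, 9], [6, 0, 40, 0, 9], [6, 0, 40, 0, 9]]}}

```text
clock: 5.9
position: [0.5365, 0.0126, 0.8496]
ee_rot: [2.023, 2.0, 0.417]
force: [-1.2, -0.4, 1.4]
width: 0.976
```

Call:
{"api": "carry_out", "payload": {"plan": [[5, 0, 5, 0, 9], [6, 0, 20, 0, 9], [6, 0, 40, 0, 9], [6, 0, 40, 0, 9]]}}

```text
clock: 6.3
position: [0.5388, 0.0114, 0.871]
ee_rot: [1.991, 1.967, 0.47]
force: [-0.3, 0.0, 0.2]
width: 0.98
```

Call:
{"api": "carry_out", "payload": {"plan": [[5, 0, 5, 0, 9], [6, 0, 20, 0, 9], [6, 0, 40, 0, 9], [6, 0, 40, 0, 9]]}}

```text
clock: 6.7
position: [0.54, 0.0103, 0.8918]
ee_rot: [1.959, 1.934, 0.521]
force: [-0.4, 0.1, 0.2]
width: 0.978
```

Call:
{"api": "carry_out", "payload": {"plan": [[5, 0, 5, 0, 9], [6, 0, 20, 0, 9], [6, 0, 40, 0, 9], [6, 0, 40, 0, 9]]}}

```text
clock: 7.1
position: [0.5401, 0.0093, 0.9117]
ee_rot: [1.927, 1.901, 0.568]
force: [-1.0, -0.8, -0.5]
width: 0.978
```

Call:
{"api": "carry_out", "payload": {"plan": [[5, 0, 5, 0, 9], [6, 0, 20, 0, 9], [6, 0, 40, 0, 9], [6, 0, 40, 0, 9]]}}

```text
clock: 7.5
position: [0.5389, 0.0084, 0.9309]
ee_rot: [1.895, 1.869, 0.614]
force: [-0.7, -0.4, -0.1]
width: 0.981
```

```bash
python3 -c "from h import *;st()"
```

```text
t 7.5 q [-0.328  0.269  0.564  0.283 -0.287  2.002 -0.043] p [0.5389 0.0084 0.9309] z [ 0.572  0.018 -0.82 ] y [ 0.82  -0.019  0.571] grasp [0.5658 0.0093 0.8924] F [-0.7 -0.4 -0.1] w 0.0901
```

Call:
{"api": "carry_out", "payload": {"plan": [[5, 0, 5, 0, 9], [6, 0, 20, 0, 9], [6, 0, 40, 0, 9], [6, 0, 40, 0, 9]]}}

```text
clock: 7.9
position: [0.5365, 0.0076, 0.9492]
ee_rot: [1.863, 1.837, 0.656]
force: [0.0, -1.3, -0.2]
width: 0.984
```

Call:
{"api": "carry_out", "payload": {"plan": [[5, 0, 5, 0, 9], [6, 0, 20, 0, 9], [6, 0, 40, 0, 9], [6, 0, 40, 0, 9]]}}

```text
clock: 8.3
position: [0.5334, 0.0067, 0.9663]
ee_rot: [1.833, 1.805, 0.695]
force: [-0.7, -0.7, -0.2]
width: 0.977
```

Call:
{"api": "carry_out", "payload": {"plan": [[0, 0, -5, 0, 8], [0, 0, -10, 0, 6], [0, 1, -15, 0, 4], [0, 2, -20, 0, 4], [0, 3, -25, 0.02, 4], [0, 4, -30, 0.04, 4], [0, 5, -35, 0.04, 4], [0, 6, -40, 0.04, 4], [0, 7, -45, 0.04, 4], [0, 8, -50, 0.04, 4], [0, 8, -55, 0.04, 4], [0, 8, -60, 0.04, 4], [0, 8, -62, 0.04, 4], [0, 8, -62, 0.04, 4], [0, 8, -62, 0.04, 4]]}}

```text
clock: 9.8
position: [0.5315, 0.0865, 0.3609]
ee_rot: [1.796, 1.852, 0.715]
force: [1.4, 0.7, 0.7]
width: 0.434
```

Run:
```python
from h import *
s,M=st(); B=np.array([.648,.092,.106]); print("need to pregrasp(8cm back)",((B-.127*M[:,2]-s["position"])*100).round(2),"to grasp",((B-.047*M[:,2]-s["position"])*100).round(2))
```

```text
t 9.8 q [-0.874 -0.078  0.485  2.223  0.675  0.375 -0.904] p [0.5315 0.0865 0.3609] z [ 0.649  0.049 -0.759] y [0.759 0.012 0.65 ] grasp [0.562  0.0888 0.3252] F [1.4 0.7 0.7] w 0.0399
need to pregrasp(8cm back) [  3.4   -0.07 -15.85] to grasp [  8.6    0.32 -21.92]
```

Call:
{"api": "carry_out", "payload": {"plan": [[1.5, 0, -5, -0.03, 4], [2.5, 0, -10, -0.03, 4], [3.4, 0, -15.8, -0.03, 4], [3.4, 0, -15.8, -0.03, 4], [3.4, 0, -15.8, -0.03, 4], [3.4, 0, -15.8, -0.03, 4]]}}

```text
clock: 10.4
position: [0.5643, 0.0813, 0.2421]
ee_rot: [1.797, 1.806, 0.686]
force: [-0.3, 0.1, -0.3]
width: 0.435
```

Run:
```python
from h import *
s,M=st(); B=np.array([.648,.092,.106]); print("to grasp",((B-.047*M[:,2]-s["position"])*100).round(2))
im,d=arm.get_image("scene"); cv2.imwrite("pics/s1.png",cv2.resize(im[130:310,180:400][...,::-1],None,fx=3.5,fy=3.3))
```

```text
t 10.4 q [-0.531  0.208  0.199  2.319  1.943  0.197 -2.229] p [0.5643 0.0813 0.2421] z [ 0.662  0.005 -0.749] y [0.749 0.003 0.662] grasp [0.5954 0.0815 0.2069] F [-0.3  0.1 -0.3] w 0.0399
to grasp [  5.26   1.05 -10.09]
```

View pics/s1.png

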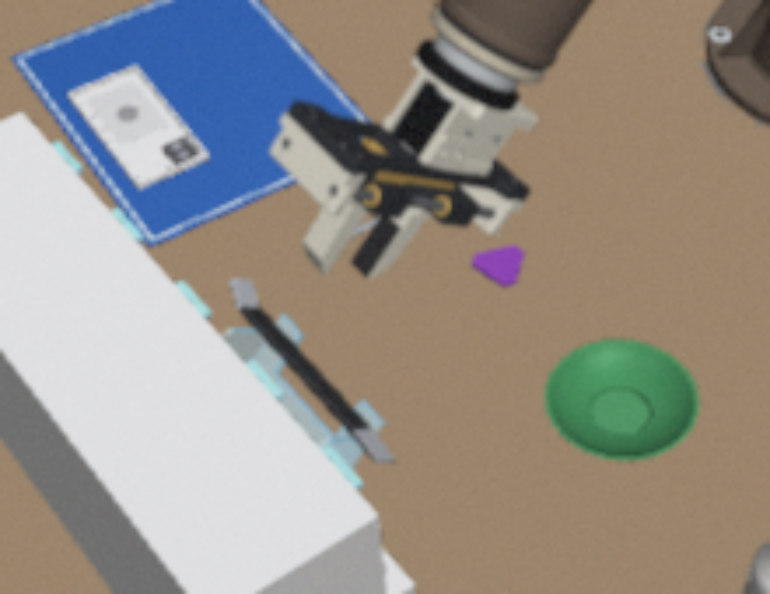

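The picture shows the tilted open gripper at (370,230), with the bar at (310,350) still in place. Joints 6 and 7 are close to their limits, so I'll fit a quick kinematic model to see which grasp tilt leaves good margins.

```bash
cat > kin.py <<'E'
import numpy as np
from scipy.optimize import least_squares
from scipy.spatial.transform import Rotation as R
D=[([1.037,.435,.025,1.574,-.0116,1.134,-.075],[.2608,-.5676,.2915]),([-.041,.204,-.175,.986,.04,1.963,-.203],[.5046,.0288,.6727]),
([-.7,.125,.681,.992,-.086,2.002,-.072],[.4707,.0248,.7195]),([-.348,.274,.36,.773,-.107,2.002,-.066],[.5532,.0225,.7268]),([-.492,.193,.52,.804,-.113,2.002,-.053],[.5145,.019,.7603]),
([-.421,.22,.498,.602,-.146,2.003,-.046],[.5329,.014,.8276]),([-.328,.269,.564,.283,-.287,2.002,-.043],[.5389,.0084,.9309]),([-.874,-.078,.485,2.223,.675,.375,-.904],[.5315,.0865,.3609]),([-.531,.208,.199,2.319,1.943,.197,-2.229],[.5643,.0813,.2421])]
lo=np.array([-2.62,-.44,-1.27,.08,-1.32,.12,-2.74]);hi=np.array([2.62,2.09,1.32,2.57,4.46,2,2.74])
def fk(q,p):
    s=p[7:10]; h,L1,L2,L3,a,b=p[:6]
    T=lambda ax,an:R.from_euler(ax,an).as_matrix()
    M=T('z',s[0]*q[0]+p[6]); x=np.array([0,0,h])
    M=M@T('y',q[1]);M=M@T('z',s[1]*q[2]); x=x+M@[a,0,L1]
    M=M@T('y',q[3]); x=x+M@[-a,0,L2]; M=M@T('z',s[2]*q[4]); M=M@T('y',q[5]); x=x+M@[b,0,L3]; M=M@T('z',s[2]*q[6])
    return x,M
best=None
for s in[(i,j,k) for i in(1,-1) for j in(1,-1) for k in(1,-1)]:
    f=lambda p:np.ravel([fk(q,[*p,*s])[0]-np.array(x) for q,x in D])
    r=least_squares(f,[.3,.4,.4,.2,0,0,0])
    if best is None or r.cost<best[0]: best=(r.cost,[*r.x,*s])
p=best[1]
E
python3 - <<'E'
from kin import *
print(best[0]**.5,np.round(p,4)); x,M=fk(D[-1][0],p);print(M.round(3)); print(fk(D[0][0],p)[1].round(3))
E
```

```text
0.012960945191448765 [ 0.3074  0.5313  0.4309  0.3197  0.0058 -0.0052 -0.093  -1.     -1.
 -1.    ]
[[-0.747  0.087  0.66 ]
 [ 0.066  0.996 -0.056]
 [-0.662  0.002 -0.75 ]]
[[-0.332  0.943 -0.001]
 [ 0.943  0.332  0.001]
 [ 0.001 -0.    -1.   ]]
```

Run:
```python
from kin import *
rng=np.random.default_rng(0)
for tilt in(.72,.6,.5,.4,0):
  for B,nm in(([.648,.092,.106],"grasp"),([.46,-.313,.02],"mat")):
    a=np.array([np.sin(tilt),0,-np.cos(tilt)]); y=np.array([np.cos(tilt),0,np.sin(tilt)])
    if nm=="mat":
        Rz=R.from_euler('z',-.09).as_matrix(); a=Rz@a;y=Rz@y
    xt=np.array(B)-.047*a; sols=[]
    for k in range(40):
        q0=rng.uniform(lo,hi)
        if k==0:q0=np.array(D[-1][0])
        def f(q):
            x,M=fk(q,p); return np.r_[(x-xt)*5,M[:,2]-a,(-M[:,0]-y)]
        r=least_squares(f,np.clip(q0,lo+.01,hi-.01),bounds=(lo,hi))
        if r.cost<1e-5: sols.append((np.min(np.minimum(r.x-lo,hi-r.x)),k,r.x.round(2)))
    sols.sort(key=lambda s:-s[0]); print(nm,tilt,len(sols),[ (round(s[0],2),s[2].tolist()) for s in sols[:2]],[s[2].tolist() for s in sols if s[1]==0])
```

```text
grasp 0.72 28 [(np.float64(0.3), [-1.09, 0.72, 1.02, 2.27, 4.0, 0.5, 1.86]), (np.float64(0.3), [0.34, 0.62, -0.83, 2.27, 2.16, 0.64, -2.17])] [[-0.21, 0.47, -0.12, 2.27, 2.58, 0.36, -2.74]]
mat 0.72 29 [(np.float64(0.16), [1.44, 0.82, -0.78, 2.41, 3.25, 0.37, -2.27]), (np.float64(0.16), [1.44, 0.82, -0.78, 2.41, 3.25, 0.37, -2.27])] [[1.35, 0.77, -0.66, 2.41, 3.48, 0.39, -2.54]]
grasp 0.6 26 [(np.float64(0.39), [0.32, 0.58, -0.79, 2.18, 1.82, 0.51, -1.85]), (np.float64(0.32), [0.25, 0.54, -0.69, 2.18, 1.83, 0.44, -1.88])] [[-0.29, 0.45, 0.01, 2.18, 2.2, 0.13, -2.36]]
mat 0.6 28 [(np.float64(0.22), [1.55, 0.92, -1.04, 2.35, 2.24, 0.38, -1.3]), (np.float64(0.21), [1.52, 0.88, -0.99, 2.35, 2.33, 0.33, -1.4])] [[1.21, 0.66, -0.56, 2.35, 3.55, 0.24, -2.73]]
grasp 0.5 23 [(np.float64(0.38), [0.39, 0.62, -0.89, 2.1, 1.49, 0.56, -1.5]), (np.float64(0.3), [0.44, 0.66, -0.97, 2.1, 1.52, 0.61, -1.51])] [[-0.22, 0.45, -0.07, 2.11, 0.93, 0.15, -1.08]]
mat 0.5 23 [(np.float64(0.21), [1.46, 0.83, -0.99, 2.3, 1.89, 0.33, -1.05]), (np.float64(0.2), [1.51, 0.89, -1.07, 2.3, 1.85, 0.41, -0.98])] []
grasp 0.4 30 [(np.float64(0.37), [0.27, 0.56, -0.71, 2.02, 1.08, 0.49, -1.13]), (np.float64(0.36), [0.4, 0.64, -0.91, 2.02, 1.22, 0.61, -1.23])] [[-0.09, 0.47, -0.23, 2.02, 0.61, 0.31, -0.73]]
mat 0.4 25 [(np.float64(0.24), [1.42, 0.83, -1.03, 2.24, 1.52, 0.43, -0.73]), (np.float64(0.24), [1.43, 0.83, -1.03, 2.24, 1.52, 0.43, -0.73])] [[1.19, 0.65, -0.67, 2.24, 1.28, 0.14, -0.56]]
grasp 0 32 [(np.float64(0.81), [-0.53, 0.65, 0.45, 1.64, -0.34, 0.93, 0.13]), (np.float64(0.81), [0.06, 0.65, -0.45, 1.64, 0.34, 0.93, -0.41])] [[0.01, 0.64, -0.37, 1.64, 0.27, 0.92, -0.36]]
mat 0 32 [(np.float64(0.59), [0.99, 0.71, -0.68, 1.95, 0.67, 0.72, -0.08]), (np.float64(0.57), [0.94, 0.69, -0.6, 1.95, 0.59, 0.69, -0.02])] [[0.73, 0.62, -0.31, 1.95, 0.31, 0.62, 0.23]]
```

Call:
{"api": "carry_out", "payload": {"plan": [[0.5, 0.4, -2, 0, 4], [1.2, 0.8, -4, 0, 4], [1.8, 1.05, -6.2, 0, 4], [1.8, 1.05, -6.2, 0, 4], [1.8, 1.05, -6.2, 0, 4], [1.8, 1.05, -6.2, 0, 4]]}}

```text
clock: 11.05
position: [0.5814, 0.0919, 0.179]
ee_rot: [1.796, 1.808, 0.685]
force: [0.3, 0.2, -0.5]
width: 0.438
```

Run:
```python
from h import *
s,M=st(); B=np.array([.648,.092,.106]); print("to grasp",((B-.047*M[:,2]-s["position"])*100).round(2))
```

```text
t 11.05 q [-0.32   0.369 -0.061  2.32   2.302  0.349 -2.602] p [0.5814 0.0919 0.179 ] z [ 0.662  0.005 -0.75 ] y [0.75  0.004 0.662] grasp [0.6125 0.0922 0.1437] F [ 0.3  0.2 -0.5] w 0.0402
to grasp [ 3.55 -0.02 -3.77]
```

Call:
{"api": "carry_out", "payload": {"plan": [[0.9, 0, -1, 0, 4], [1.8, 0, -1.9, 0, 4], [2.7, 0, -2.9, 0, 4], [3.3, 0, -3.5, 0, 4], [3.5, 0, -3.8, 0, 4], [3.5, 0, -3.8, 0, 4], [3.5, 0, -3.8, 0, 4]]}}

```text
clock: 11.75
position: [0.6163, 0.0919, 0.1409]
ee_rot: [1.796, 1.808, 0.684]
force: [-0.5, -0.7, -0.2]
width: 0.438
```

Run:
```python
from h import *
s,M=st()
c=[]
for n,(a,b,e,f) in(("scene",(170,290,200,330)),("top",(60,180,240,370))):
    im,d=arm.get_image(n); c.append(cv2.resize(im[a:b,e:f][...,::-1],(400,370),interpolation=cv2.INTER_CUBIC))
cv2.imwrite("pics/g1.png",np.hstack(c))
```

```text
t 11.75 q [-0.234  0.488 -0.134  2.262  2.395  0.409 -2.66 ] p [0.6163 0.0919 0.1409] z [ 0.661  0.005 -0.75 ] y [0.75  0.004 0.661] grasp [0.6473 0.0921 0.1056] F [-0.5 -0.7 -0.2] w 0.0402
```

View pics/g1.png

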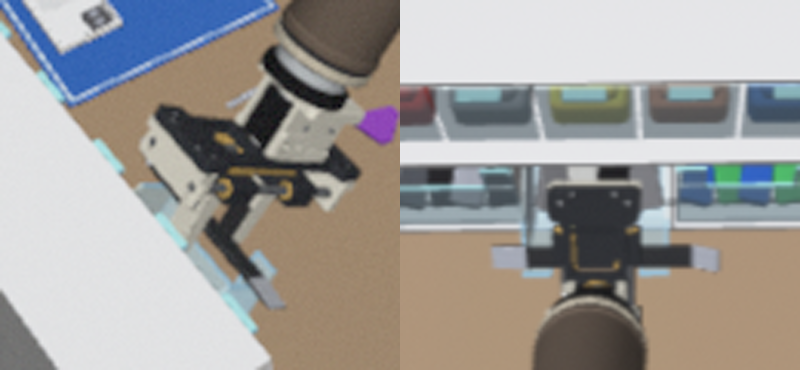

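The gripper straddles the bar inside the notch (about (600,255) in the right half) and the measured force is nearly zero. I'll close it now.

Call:
{"api": "carry_out", "payload": {"plan": [[0, 0, 0, 0, 2.5], [0, 0, 0, 0, 1.5], [0, 0, 0, 0, 1.5], [0, 0, 0, 0, 1.5], [0, 0, 0, 0, 1.5], [0, 0, 0, 0, 1.5]], "squeeze": 25}}

```text
clock: 12.45
position: [0.6163, 0.0921, 0.1415]
ee_rot: [1.795, 1.808, 0.685]
force: [-1.7, -0.7, 4.1]
width: 0.214
```

```bash
python3 -c "from h import *;st()"
```

```text
t 12.45 q [-0.234  0.487 -0.134  2.262  2.395  0.409 -2.66 ] p [0.6163 0.0921 0.1415] z [ 0.662  0.006 -0.749] y [0.749 0.005 0.662] grasp [0.6475 0.0923 0.1063] F [-1.7 -0.7  4.1] w 0.0196
```

The grip is firm at 19.6 mm, but the fingertips stick out 16 mm past the bar's underside, so I couldn't lay it down gently. I'll open, back off 13 mm along the tool axis, and grip again with the tips.

Call:
{"api": "carry_out", "payload": {"plan": [[0, 0, 0, 0, 3], [0, 0, 0, 0, 3], [0, 0, 0, 0, 3], [-0.5, -0.1, 0.5, 0, 3], [-0.9, -0.2, 0.9, 0, 3], [-0.9, -0.2, 0.95, 0, 3], [-0.9, -0.2, 0.95, 0, 3], [-0.9, -0.2, 0.95, 0, 1.5], [-0.9, -0.2, 0.95, 0, 1.5], [-0.9, -0.2, 0.95, 0, 1.5], [-0.9, -0.2, 0.95, 0, 1.5], [-0.9, -0.2, 0.95, 0, 1.5]], "squeeze": 40}}

```text
clock: 13.65
position: [0.6077, 0.0901, 0.1512]
ee_rot: [1.795, 1.807, 0.686]
force: [0.8, -0.4, 1.6]
width: 0.209
```

```bash
python3 -c "from h import *;st()"
```

```text
t 13.65 q [-0.243  0.458 -0.126  2.278  2.38   0.397 -2.65 ] p [0.6077 0.0901 0.1512] z [ 0.663  0.006 -0.749] y [0.749 0.005 0.663] grasp [0.6388 0.0904 0.116 ] F [ 0.8 -0.4  1.6] w 0.0192
```

Gripped at the tips. Next I'll lift slowly along the tool axis and then up and back.

Call:
{"api": "carry_out", "payload": {"plan": [[-0.6, 0, 0.7, 0, 1.5], [-1.3, 0, 1.5, 0, 1.5], [-2, 0, 2.3, 0, 1.5], [-3, 0, 3.4, 0, 1.5], [-4.2, 0, 4.8, 0, 1.5], [-5.5, 0, 6.2, 0, 1.5], [-7, 0, 8, 0, 1.5], [-8.5, 0, 11, 0, 1.5], [-10, 0, 14, 0, 1.5], [-11, -1, 17, 0, 1.5], [-12, -2, 20, 0, 1.5], [-13, -3, 23, 0, 1.5], [-14, -4, 26, 0, 1.5], [-14, -5, 28, 0, 1.5], [-14, -5, 30, 0, 1.5], [-14, -5, 30, 0, 1.5], [-14, -5, 30, 0, 1.5]]}}

```text
clock: 15.35
position: [0.4667, 0.0402, 0.4508]
ee_rot: [1.795, 1.808, 0.689]
force: [-0.3, 0.4, -3.3]
width: 0.21
```

Run:
```python
from h import *
s,M=st()
im,d=arm.get_image("scene"); cv2.imwrite("pics/s2.png",cv2.resize(im[60:310,180:480][...,::-1],None,fx=2.2,fy=2.2))
```

```text
t 15.35 q [-0.716 -0.311  0.263  2.163  0.589  0.678 -0.781] p [0.4667 0.0402 0.4508] z [ 0.663  0.008 -0.749] y [0.749 0.004 0.663] grasp [0.4979 0.0405 0.4157] F [-0.3  0.4 -3.3] w 0.0192
```

View pics/s2.png

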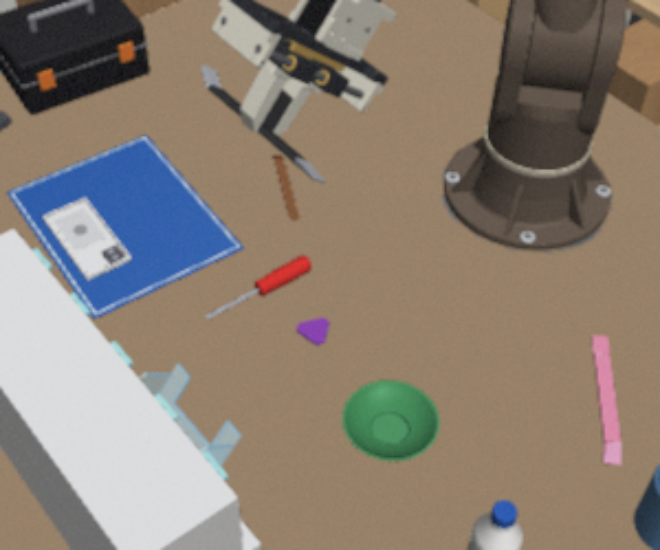

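The picture shows the bar held level at the fingertips (about (262,130)) and the bin empty and open at (190,410). To remove the tilt I'll spin the tool so it leans back toward the base, then push high again. First I'll check with the model which spin direction is feasible.

Run:
```python
from kin import *
q0=np.array([-.716,-.311,.263,2.163,.589,.678,-.781]); x0,M0=fk(q0,p)
for off in([0,0,0],[.05,-.05,-.1],[0.1,-.1,-.2]):
  for sg in(1,-1):
    q=q0.copy(); out=[]
    for k in range(0,29):
        s=sg*.1*k; Mt=R.from_euler('z',s).as_matrix()@M0; xt=x0+np.array(off)*min(1,k/5)
        f=lambda v:np.r_[(fk(v,p)[0]-xt)*5,R.from_matrix(Mt.T@fk(v,p)[1]).as_rotvec(),.02*(v-q)]
        r=least_squares(f,np.clip(q,lo+.005,hi-.005),bounds=(lo,hi)); q=r.x
        e=np.linalg.norm(f(q)[:6]); 
        if k%4==0: out.append((round(s,1),round(e,3),q.round(2).tolist()))
    print(off,sg); [print(o) for o in out]
```

```text
[0, 0, 0] 1
(0.0, np.float64(0.0), [-0.72, -0.31, 0.26, 2.16, 0.59, 0.68, -0.78])
(0.4, np.float64(0.0), [-1.09, -0.44, 0.68, 2.16, 0.4, 0.62, -0.19])
(0.8, np.float64(0.0), [-1.18, -0.44, 0.95, 2.08, -0.08, 0.72, 0.68])
(1.2, np.float64(0.0), [-1.46, -0.44, 1.29, 1.95, -0.25, 0.97, 1.2])
(1.6, np.float64(0.191), [-1.53, -0.44, 1.32, 1.88, -0.21, 1.12, 1.44])
(2.0, np.float64(0.38), [-1.61, -0.44, 1.32, 1.82, -0.13, 1.25, 1.67])
(2.4, np.float64(0.538), [-1.71, -0.44, 1.32, 1.76, -0.01, 1.39, 1.91])
(2.8, np.float64(0.65), [-1.84, -0.44, 1.32, 1.72, 0.14, 1.52, 2.19])
[0, 0, 0] -1
(-0.0, np.float64(0.0), [-0.72, -0.31, 0.26, 2.16, 0.59, 0.68, -0.78])
(-0.4, np.float64(0.0), [-0.62, -0.19, 0.03, 2.08, 0.75, 0.94, -1.34])
(-0.8, np.float64(0.0), [-0.62, -0.04, -0.04, 1.95, 0.77, 1.24, -1.72])
(-1.2, np.float64(0.0), [-0.63, 0.12, -0.03, 1.78, 0.7, 1.5, -1.99])
(-1.6, np.float64(0.0), [-0.61, 0.26, 0.03, 1.61, 0.58, 1.71, -2.22])
(-2.0, np.float64(0.0), [-0.57, 0.37, 0.11, 1.45, 0.43, 1.89, -2.43])
(-2.4, np.float64(0.003), [-0.67, 0.48, 0.47, 1.33, 0.17, 2.0, -2.55])
(-2.8, np.float64(
[... 1667 characters left out ...]
(0.0), [0.15, 0.72, 0.05, 1.34, -0.38, 1.72, 2.68])
(2.8, np.float64(0.0), [0.26, 0.8, -0.34, 1.23, -0.02, 1.82, 2.74])
[0.1, -0.1, -0.2] -1
(-0.0, np.float64(0.0), [-0.72, -0.31, 0.26, 2.16, 0.59, 0.68, -0.78])
(-0.4, np.float64(0.001), [-0.56, 0.09, 0.3, 2.25, 1.13, 0.43, -1.63])
(-0.8, np.float64(0.0), [-0.61, 0.29, 0.32, 2.12, 1.03, 0.65, -1.93])
(-1.2, np.float64(0.0), [-0.63, 0.42, 0.32, 1.93, 0.77, 0.94, -2.04])
(-1.6, np.float64(0.0), [-0.6, 0.54, 0.34, 1.72, 0.55, 1.2, -2.16])
(-2.0, np.float64(0.0), [-0.54, 0.66, 0.38, 1.52, 0.35, 1.45, -2.3])
(-2.4, np.float64(0.0), [-0.45, 0.76, 0.43, 1.34, 0.16, 1.66, -2.47])
(-2.8, np.float64(0.0), [-0.35, 0.82, 0.48, 1.23, -0.05, 1.82, -2.68])
```

Call:
{"api": "carry_out", "payload": {"plan": [[1, -1, -1, -0.14, 1.5], [2, -2, -2, -0.28, 1.5], [3, -3, -4, -0.42, 1.5], [4, -4, -5, -0.56, 1.5], [5, -5, -7, -0.7, 1.5], [5, -5, -8, -0.84, 1.5], [5, -5, -8, -0.98, 1.5], [5, -5, -8, -1.12, 1.5], [5, -5, -8, -1.26, 1.5], [5, -5, -8, -1.4, 1.5], [5, -5, -8, -1.54, 1.5], [5, -5, -8, -1.68, 1.5], [5, -5, -8, -1.82, 1.5], [5, -5, -8, -1.96, 1.5], [5, -5, -8, -2.1, 1.5], [5, -5, -8, -2.24, 1.5], [5, -5, -8, -2.38, 1.5], [5, -5, -8, -2.52, 1.5], [5, -5, -8, -2.6, 1.5], [5, -5, -8, -2.6, 1.5]]}}

```text
clock: 17.4
position: [0.5167, -0.0113, 0.3675]
ee_rot: [2.151, -1.212, -0.458]
force: [0.8, 0.3, -2.5]
width: 0.21
```

```bash
python3 -c "from h import *;st()"
```

```text
t 17.4 q [-0.426  0.567  0.357  1.399  0.135  1.858 -2.66 ] p [ 0.5167 -0.0113  0.3675] z [-0.567 -0.346 -0.748] y [-0.64  -0.387  0.664] grasp [ 0.4901 -0.0275  0.3323] F [ 0.8  0.3 -2.5] w 0.0193
```

Call:
{"api": "carry_out", "payload": {"plan": [[2, 0, 5, 0, 1.5], [3, 0, 15, 0, 1.5], [3, 0, 30, 0, 1.5], [3, 0, 40, 0, 1.5]]}}

```text
clock: 17.8
position: [0.5366, -0.0259, 0.4442]
ee_rot: [2.143, -1.208, -0.475]
force: [0.8, -1.8, -4.0]
width: 0.208
```

Call:
{"api": "carry_out", "payload": {"plan": [[3, 0, 5, 0, 1.5], [6, 0, 20, 0, 1.5], [6, 0, 40, 0, 1.5], [6, 0, 40, 0, 1.5]]}}

```text
clock: 18.2
position: [0.526, 0.1447, 0.5433]
ee_rot: [2.425, -0.897, -0.102]
force: [1.5, -1.8, -1.6]
width: 0.204
```

Call:
{"api": "carry_out", "payload": {"plan": [[3, 0, 5, 0, 1.5], [6, 0, 20, 0, 1.5], [6, 0, 40, 0, 1.5], [6, 0, 40, 0, 1.5]]}}

```text
clock: 18.6
position: [0.4906, 0.1997, 0.5592]
ee_rot: [2.457, -0.801, -0.018]
force: [2.8, -8.0, 0.1]
width: 0.213
```

```bash
python3 -c "from h import *;st()"
```

```text
t 18.6 q [-1.207  0.527  1.056  1.144  0.036  2.001 -2.341] p [0.4906 0.1997 0.5592] z [-0.176 -0.499 -0.848] y [-0.541 -0.671  0.507] grasp [0.4824 0.1763 0.5193] F [ 2.8 -8.   0.1] w 0.0196
```

Call:
{"api": "carry_out", "payload": {"plan": [[2, -3, 0, -0.1, 1.5], [4, -6, 2, -0.2, 1.5], [4, -10, 5, -0.3, 1.5], [4, -14, 10, -0.3, 1.5], [4, -18, 15, -0.3, 1.5], [4, -18, 20, -0.3, 1.5]]}}

```text
clock: 19.2
position: [0.495, 0.0151, 0.6075]
ee_rot: [2.325, -1.149, -0.074]
force: [-0.7, -0.6, -1.1]
width: 0.209
```

```bash
python3 -c "from h import *;st()"
```

```text
t 19.2 q [-1.032  0.509  1.317  1.162  0.04   2.    -2.185] p [0.495  0.0151 0.6075] z [-0.278 -0.443 -0.853] y [-0.721 -0.49   0.489] grasp [ 0.4819 -0.0057  0.5675] F [-0.7 -0.6 -1.1] w 0.0191
```

Call:
{"api": "carry_out", "payload": {"plan": [[1, 0, -5, -0.1, 1.5], [2, 0, -10, -0.2, 1.5], [2, 0, -15, -0.3, 1.5], [2, 0, -20, -0.4, 1.5], [2, 0, -20, -0.45, 1.5], [2, 0, -20, -0.45, 1.5], [2, 0, -20, -0.45, 1.5]]}}

```text
clock: 19.9
position: [0.5152, 0.0152, 0.408]
ee_rot: [2.026, -1.647, -0.234]
force: [-0.1, 0.1, -1.2]
width: 0.208
```

```bash
python3 -c "from h import *;st()"
```

```text
t 19.9 q [-0.906  0.724  1.3    1.437 -0.246  1.817 -2.523] p [0.5152 0.0152 0.408 ] z [-0.441 -0.279 -0.853] y [-0.862 -0.131  0.489] grasp [0.4944 0.0021 0.3679] F [-0.1  0.1 -1.2] w 0.0191
```

Call:
{"api": "carry_out", "payload": {"plan": [[0, 0, 5, 0, 1.5], [0, 0, 10, 0, 1.5], [0, 0, 15, 0, 1.5]]}}

```text
clock: 20.2
position: [0.5093, 0.0185, 0.5378]
ee_rot: [2.139, -1.553, -0.18]
force: [0.4, -0.4, -4.8]
width: 0.208
```

Call:
{"api": "carry_out", "payload": {"plan": [[0, 0, 5, 0, 1.5], [0, 0, 10, 0, 1.5]]}}

```text
clock: 20.4
position: [0.47, 0.0142, 0.5662]
ee_rot: [2.169, -1.516, -0.155]
force: [0.3, -1.1, -1.4]
width: 0.213
```

Call:
{"api": "carry_out", "payload": {"plan": [[0, 0, 5, 0, 1.5], [0, 0, 10, 0, 1.5]]}}

```text
clock: 20.6
position: [0.4562, -0.0045, 0.5983]
ee_rot: [2.195, -1.51, -0.092]
force: [0.5, -0.2, -2.3]
width: 0.209
```

```bash
python3 -c "from h import *;st()"
```

```text
t 20.6 q [-1.066  0.412  1.318  1.26   0.03   2.002 -2.49 ] p [ 0.4562 -0.0045  0.5983] z [-0.313 -0.34  -0.887] y [-0.865 -0.282  0.414] grasp [ 0.4415 -0.0205  0.5566] F [ 0.5 -0.2 -2.3] w 0.0192
```

Call:
{"api": "carry_out", "payload": {"plan": [[2, 0, 5, 0, 1.5], [5, 0, 15, 0, 1.5], [5, 0, 20, 0, 1.5]]}}

```text
clock: 20.9
position: [0.4697, -0.0357, 0.6274]
ee_rot: [2.212, -1.506, -0.026]
force: [0.8, 0.2, -2.1]
width: 0.211
```

Call:
{"api": "carry_out", "payload": {"plan": [[2, 0, 5, 0, 1.5], [5, 0, 15, 0, 1.5], [5, 0, 20, 0, 1.5]]}}

```text
clock: 21.2
position: [0.4816, -0.0657, 0.657]
ee_rot: [2.225, -1.497, 0.041]
force: [-1.1, -0.5, -2.8]
width: 0.207
```

Call:
{"api": "carry_out", "payload": {"plan": [[2, 0, 5, 0, 1.5], [5, 0, 15, 0, 1.5], [5, 0, 20, 0, 1.5]]}}

```text
clock: 21.5
position: [0.491, -0.0938, 0.6872]
ee_rot: [2.234, -1.484, 0.111]
force: [-0.3, 0.5, -2.4]
width: 0.21
```

```bash
python3 -c "from h import *;st()"
```

```text
t 21.5 q [-0.861  0.408  1.317  1.019  0.077  2.002 -2.279] p [ 0.491  -0.0938  0.6872] z [-0.179 -0.411 -0.894] y [-0.891 -0.317  0.324] grasp [ 0.4826 -0.1132  0.6452] F [-0.3  0.5 -2.4] w 0.0193
```

Call:
{"api": "carry_out", "payload": {"plan": [[0, 0, -4, 0.14, 1.5], [0, 1, -8, 0.28, 1.5], [0, 2, -12, 0.42, 1.5], [0, 3, -16, 0.56, 1.5], [0, 4, -20, 0.7, 1.5], [0, 5, -20, 0.84, 1.5], [0, 6, -20, 0.98, 1.5], [0, 7, -20, 1.12, 1.5], [0, 8, -20, 1.26, 1.5], [0, 8, -20, 1.4, 1.5], [0, 8, -20, 1.54, 1.5], [0, 8, -20, 1.68, 1.5], [0, 8, -20, 1.82, 1.5], [0, 8, -20, 1.96, 1.5], [0, 8, -20, 2.1, 1.5], [0, 8, -20, 2.24, 1.5], [0, 8, -20, 2.3, 1.5], [0, 8, -20, 2.3, 1.5]]}}

```text
clock: 23.3
position: [0.4905, -0.0158, 0.4861]
ee_rot: [2.499, 1.576, 0.676]
force: [-0.4, -0.3, -1.8]
width: 0.211
```

```bash
python3 -c "from h import *;st()"
```

```text
t 23.3 q [-1.294 -0.431  0.892  1.887  0.403  1.079 -0.925] p [ 0.4905 -0.0158  0.4861] z [ 0.424  0.14  -0.895] y [ 0.83  -0.455  0.322] grasp [ 0.5104 -0.0092  0.4441] F [-0.4 -0.3 -1.8] w 0.0194
```

Call:
{"api": "carry_out", "payload": {"plan": [[2, 0, -2, 0.14, 1.5], [4, 0, -4, 0.28, 1.5], [6, 0, -6, 0.42, 1.5], [6, 0, -8, 0.56, 1.5], [6, 0, -8, 0.7, 1.5], [6, 0, -8, 0.84, 1.5], [6, 0, -8, 0.98, 1.5], [6, 0, -8, 1.12, 1.5], [6, 0, -8, 1.26, 1.5], [6, 0, -8, 1.4, 1.5], [6, 0, -8, 1.54, 1.5], [6, 0, -8, 1.68, 1.5], [6, 0, -8, 1.82, 1.5], [6, 0, -8, 1.96, 1.5], [6, 0, -8, 2.1, 1.5], [6, 0, -8, 2.24, 1.5], [6, 0, -8, 2.38, 1.5], [6, 0, -8, 2.5, 1.5], [6, 0, -8, 2.6, 1.5], [6, 0, -8, 2.6, 1.5]]}}

```text
clock: 25.3
position: [0.3574, 0.0054, 0.4637]
ee_rot: [0.754, -2.709, -0.29]
force: [0.2, 0.2, -3.1]
width: 0.21
```

```bash
python3 -c "from h import *;st()"
```

```text
t 25.3 q [-1.78  -0.438  1.317  1.746  0.148  1.774  1.58 ] p [0.3574 0.0054 0.4637] z [-0.35   0.109 -0.93 ] y [-0.467  0.841  0.274] grasp [0.3409 0.0105 0.42  ] F [ 0.2  0.2 -3.1] w 0.0193
```

Call:
{"api": "carry_out", "payload": {"plan": [[4, 0, -2, 0, 1.5], [8, 0, -4, 0, 1.5], [12, 0, -6, 0, 1.5], [16, 0, -6, 0, 1.5], [18, 0, -6, 0, 1.5], [18, 0, -6, 0, 1.5], [18, 0, -6, 0, 1.5]]}}

```text
clock: 26.0
position: [0.3693, 0.012, 0.4526]
ee_rot: [0.762, -2.754, -0.272]
force: [-0.4, 1.1, -2.0]
width: 0.209
```

```bash
python3 -c "from h import *;st()"
```

```text
t 26.0 q [-1.79  -0.437  1.317  1.763  0.171  1.716  1.572] p [0.3693 0.012  0.4526] z [-0.306  0.108 -0.946] y [-0.475  0.844  0.25 ] grasp [0.3549 0.0171 0.4081] F [-0.4  1.1 -2. ] w 0.0192
```

Call:
{"api": "carry_out", "payload": {"plan": [[5, 0, -1, 0, 1.5], [10, 0, -2, 0, 1.5], [15, 0, -2, 0, 1.5]]}}

```text
clock: 26.3
position: [0.3865, 0.0153, 0.4603]
ee_rot: [0.771, -2.799, -0.254]
force: [0.0, 1.0, -1.8]
width: 0.211
```

Call:
{"api": "carry_out", "payload": {"plan": [[5, 0, -1, 0, 1.5], [10, 0, -2, 0, 1.5], [15, 0, -2, 0, 1.5]]}}

```text
clock: 26.6
position: [0.4028, 0.018, 0.4662]
ee_rot: [0.78, -2.844, -0.237]
force: [-0.5, 0.3, -2.2]
width: 0.214
```

```bash
python3 -c "from h import *;st()"
```

```text
t 26.6 q [-1.822 -0.438  1.317  1.708  0.219  1.685  1.558] p [0.4028 0.018  0.4662] z [-0.217  0.104 -0.971] y [-0.488  0.849  0.2  ] grasp [0.3926 0.0229 0.4206] F [-0.5  0.3 -2.2] w 0.0196
```

Call:
{"api": "carry_out", "payload": {"plan": [[5, -2, -1, 0, 1.5], [10, -4, -2, 0, 1.5], [15, -6, -2, 0, 1.5]]}}

```text
clock: 26.9
position: [0.4159, -0.0154, 0.471]
ee_rot: [0.788, -2.886, -0.215]
force: [-0.5, 0.5, -2.0]
width: 0.213
```

Call:
{"api": "carry_out", "payload": {"plan": [[5, -2, -1, 0, 1.5], [10, -4, -2, 0, 1.5], [15, -6, -2, 0, 1.5]]}}

```text
clock: 27.2
position: [0.4275, -0.0436, 0.4749]
ee_rot: [0.795, -2.929, -0.189]
force: [-1.4, 0.4, -2.5]
width: 0.21
```

Call:
{"api": "carry_out", "payload": {"plan": [[5, -2, -1, 0, 1.5], [10, -4, -2, 0, 1.5], [15, -6, -2, 0, 1.5]]}}

```text
clock: 27.5
position: [0.4384, -0.0672, 0.478]
ee_rot: [0.803, -2.97, -0.16]
force: [-0.5, 0.5, -1.8]
width: 0.211
```

```bash
python3 -c "from h import *;st()"
```

```text
t 27.5 q [-1.67  -0.438  1.317  1.661  0.313  1.645  1.727] p [ 0.4384 -0.0672  0.478 ] z [-0.085  0.084 -0.993] y [-0.499  0.859  0.116] grasp [ 0.4344 -0.0632  0.4313] F [-0.5  0.5 -1.8] w 0.0194
```

Call:
{"api": "carry_out", "payload": {"plan": [[1, 0, 0, 0.15, 1.5], [1, 0, 0, 0.3, 1.5], [1, 0, 0, 0.45, 1.5], [1, 0, 0, 0.6, 1.5], [1, 0, 0, 0.7, 1.5], [1, 0, 0, 0.7, 1.5]]}}

```text
clock: 28.1
position: [0.4362, -0.065, 0.4808]
ee_rot: [1.764, -2.495, -0.105]
force: [0.2, 0.5, -2.0]
width: 0.21
```

Call:
{"api": "carry_out", "payload": {"plan": [[5, 0, -1, 0, 1.5], [10, 0, -2, 0, 1.5], [15, 0, -2, 0, 1.5]]}}

```text
clock: 28.4
position: [0.4519, -0.0543, 0.4818]
ee_rot: [1.782, -2.524, -0.06]
force: [-0.2, -0.2, -2.2]
width: 0.208
```

```bash
python3 -c "from h import *;st()"
```

```text
t 28.4 q [-1.755 -0.438  1.317  1.647  0.393  1.665  2.352] p [ 0.4519 -0.0543  0.4818] z [-0.064  0.002 -0.998] y [-0.94   0.335  0.061] grasp [ 0.4489 -0.0542  0.4349] F [-0.2 -0.2 -2.2] w 0.0191
```

Call:
{"api": "carry_out", "payload": {"plan": [[5, 0, -1, 0, 1.5], [10, 0, -2, 0, 1.5], [15, 0, -2, 0, 1.5]]}}

```text
clock: 28.7
position: [0.4666, -0.0456, 0.4826]
ee_rot: [1.801, -2.552, -0.016]
force: [0.1, 0.9, -2.4]
width: 0.214
```

```bash
python3 -c "from h import *;st()"
```

```text
t 28.7 q [-1.778 -0.438  1.317  1.644  0.416  1.63   2.332] p [ 0.4666 -0.0456  0.4826] z [-0.02  -0.002 -1.   ] y [-0.942  0.335  0.018] grasp [ 0.4657 -0.0457  0.4356] F [ 0.1  0.9 -2.4] w 0.0196
```

Vertical to within about 1°, with the bar still gripped. Next I'll move over the mat and spin to align.

Call:
{"api": "carry_out", "payload": {"plan": [[1, -2, -4, -0.14, 1.5], [2, -4, -8, -0.28, 1.5], [2, -6, -12, -0.42, 1.5], [2, -8, -15, -0.56, 1.5], [2, -10, -18, -0.7, 1.5], [2, -12, -20, -0.84, 1.5], [2, -14, -20, -0.98, 1.5], [1, -16, -20, -1.12, 1.5], [1, -18, -20, -1.26, 1.5], [0, -20, -20, -1.4, 1.5], [0, -22, -20, -1.54, 1.5], [0, -24, -20, -1.68, 1.5], [0, -26, -20, -1.82, 1.5], [-0.6, -26.7, -20, -1.96, 1.5], [-0.6, -26.7, -20, -2.1, 1.5], [-0.6, -26.7, -20, -2.24, 1.5], [-0.6, -26.7, -20, -2.38, 1.5], [-0.6, -26.7, -20, -2.52, 1.5], [-0.6, -26.7, -20, -2.66, 1.5], [-0.6, -26.7, -20, -2.8, 1.5]]}}

```text
clock: 30.7
position: [0.3644, -0.2454, 0.3424]
ee_rot: [2.198, 2.181, 0.04]
force: [-0.4, 0.8, -1.7]
width: 0.215
```

Run:
```python
from h import *
s,M=st(); print("jaw az",np.degrees(np.arctan2(M[1,1],M[0,1])), "tip",s["position"]+.066*M[:,2])
c=[]
for n in("scene","top"):
    im,d=arm.get_image(n); np.savez(n+"2.npz",im=im,d=d)
    c.append(cv2.resize((im[100:280,130:330] if n=="scene" else im[110:290,360:560])[...,::-1],(400,360),interpolation=cv2.INTER_CUBIC))
cv2.imwrite("pics/m1.png",np.hstack(c))
```

```text
t 30.7 q [-1.17  -0.437  1.317  2.01   0.458  1.228 -0.027] p [ 0.3644 -0.2454  0.3424] z [ 0.05  -0.014 -0.999] y [ 0.999 -0.007  0.05 ] grasp [ 0.3667 -0.246   0.2955] F [-0.4  0.8 -1.7] w 0.0197
jaw az -0.4084285063876317 tip [ 0.36767037 -0.24628353  0.27650439]
```

View pics/m1.png

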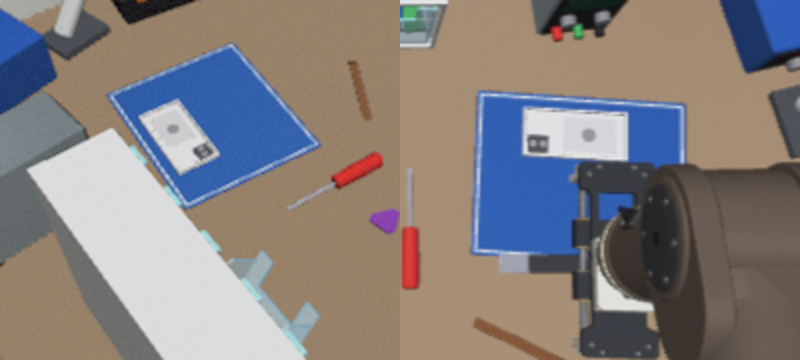

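The right half shows the bar level along y with its chisel end at (515,262), and the mat and housing undisturbed. Joints 2 and 3 are stuck at their limits. I'll use the model to find directions of motion that free them.

```bash
cat >> kin.py <<'E'
def J(q):
    x0,M0=fk(q,p); c=[]
    for i in range(7):
        d=np.array(q,float); d[i]+=1e-5; x,M=fk(d,p); c.append(np.r_[(x-x0),R.from_matrix(M@M0.T).as_rotvec()]/1e-5)
    return np.array(c).T
E
python3 - <<'E'
from kin import *
q=np.array([-1.17,-.437,1.317,2.01,.458,1.228,-.027])
Jq=J(q); P=np.linalg.pinv(Jq)
for n,v in zip(["+x","+y","+z","rx","ry","spin"],np.eye(6)): print(n,(P@v).round(2))
print("null",np.linalg.svd(Jq)[2][-1].round(2), np.linalg.svd(Jq)[1].round(3))
E
```

```text
+x [-4.26  0.9   3.74 -1.49 -0.37 -0.46 -0.16]
+y [ 0.88  0.77 -2.27  1.11 -0.93 -0.41 -1.38]
+z [ 1.42  0.05 -2.15 -1.73 -0.69  2.37  0.42]
rx [-0.47 -0.57  0.6  -0.37 -0.46  0.4   0.36]
ry [-1.23  0.44  1.2  -0.51 -0.2   0.81  0.14]
spin [-0.18 -0.32 -0.09 -0.01  0.26  0.17  0.67]
null [ 0.3   0.49  0.17  0.   -0.47 -0.28  0.59] [1.825 1.584 1.332 0.425 0.285 0.142]
```

```bash
cat > sim.py <<'E'
from kin import *
def run(q,way,verbose=True):
    x,M=fk(q,p)
    for d in way:
        d=np.array(d,float); n=int(max(np.linalg.norm(d[:3])/2,abs(d[3])/.1,1))+1
        for k in range(n):
            x=x+d[:3]/100/n; M=R.from_euler('z',d[3]/n).as_matrix()@M
            f=lambda v:np.r_[(fk(v,p)[0]-x)*5,R.from_matrix(M.T@fk(v,p)[1]).as_rotvec(),.02*(v-q)]
            q=least_squares(f,np.clip(q,lo+.002,hi-.002),bounds=(lo,hi)).x
        print(d,"err",np.linalg.norm(f(q)[:6]).round(3),q.round(2))
    return q
E
python3 - <<'E'
from sim import *
q=np.array([-1.17,-.437,1.317,2.01,.458,1.228,-.027])
for w in([[0,20,0,0],[12,0,0,0],[0,-27,-10,0]],[[0,25,10,0],[14,0,-10,0],[0,-30,-10,0]],[[0,15,0,-1],[12,0,0,0],[0,-20,-10,1]],[[0,-7,0,0],[10,0,-10,0]],[[0,0,0,-1.5],[10,-7,0,0],[0,0,-10,-1.5]],[[0,0,0,-1],[10,-7,0,0],[0,0,-10,1]]):
    print("--");run(q,w)
E
```

```text
--
[ 0. 20.  0.  0.] err 0.0 [-1.13 -0.33  0.89  2.14  0.3   1.18 -0.39]
[12.  0.  0.  0.] err 0.0 [-1.08  0.13  1.16  1.93 -0.12  1.12  0.12]
[  0. -27. -10.   0.] err 0.0 [-0.21  0.47  0.98  1.86 -0.49  1.01  0.96]
--
[ 0. 25. 10.  0.] err 0.0 [-1.1  -0.33  0.68  1.94  0.24  1.42 -0.48]
[ 14.   0. -10.   0.] err 0.0 [-0.98  0.15  0.95  1.89 -0.12  1.12  0.01]
[  0. -30. -10.   0.] err 0.0 [-0.2   0.45  0.89  1.85 -0.44  0.99  0.86]
--
[ 0. 15.  0. -1.] err 0.0 [-0.87 -0.22  0.84  2.11  0.23  1.18 -1.14]
[12.  0.  0.  0.] err 0.0 [-0.78  0.14  0.95  1.89 -0.07  1.14 -0.82]
[  0. -20. -10.   1.] err 0.0 [-0.08  0.37  0.72  1.89 -0.32  0.94  0.78]
--
[ 0. -7.  0.  0.] err 0.119 [-1.05 -0.44  1.32  2.    0.51  1.16  0.08]
[ 10.   0. -10.   0.] err 0.526 [-1.14 -0.44  1.32  2.22  0.78  0.8  -0.27]
--
[ 0.   0.   0.  -1.5] err 0.026 [-1.23 -0.44  1.32  2.    0.51  1.28 -1.59]
[10. -7.  0.  0.] err 0.363 [-1.22 -0.44  1.32  1.99  0.66  1.08 -1.63]
[  0.    0.  -10.   -1.5] err 0.0 [-0.11  0.45  0.85  1.82 -0.35  1.08 -2.14]
--
[ 0.  0.  0. -1.] err 0.008 [-1.21 -0.44  1.32  2.01  0.5   1.26 -1.08]
[10. -7.  0.  0.] err 0.346 [-1.21 -0.44  1.32  1.99  0.65  1.06 -1.13]
[  0.   0. -10.   1.] err 0.526 [-1.14 -0.44  1.32  2.22  0.78  0.8  -0.27]
```

Call:
{"api": "carry_out", "payload": {"plan": [[0, 4, 2, 0, 1.5], [0, 8, 4, 0, 1.5], [0, 12, 6, 0, 1.5], [0, 16, 8, 0, 1.5], [0, 20, 10, 0, 1.5], [0, 25, 10, 0, 1.5], [0, 25, 10, 0, 1.5], [4, 25, 8, 0, 1.5], [8, 25, 5, 0, 1.5], [12, 25, 2, 0, 1.5], [14, 25, 0, 0, 1.5], [14, 25, 0, 0, 1.5], [14, 25, 0, 0, 1.5]]}}

```text
clock: 32.1
position: [0.5042, 0.0047, 0.3414]
ee_rot: [2.191, 2.188, 0.033]
force: [0.5, -0.9, -2.2]
width: 0.207
```

```bash
python3 -c "from h import *;st()"
```

```text
t 32.1 q [-0.964  0.234  1.038  1.873 -0.21   1.108  0.146] p [0.5042 0.0047 0.3414] z [ 0.047 -0.017 -0.999] y [ 0.999 -0.001  0.047] grasp [0.5064 0.0039 0.2945] F [ 0.5 -0.9 -2.2] w 0.019
```

Call:
{"api": "carry_out", "payload": {"plan": [[-1, -4, 0, -0.05, 1.5], [-2, -8, -2, -0.09, 1.5], [-3, -12, -4, -0.09, 1.5], [-4, -16, -6, -0.09, 1.5], [-4.7, -20, -8, -0.09, 1.5], [-4.7, -24, -10, -0.09, 1.5], [-4.7, -28, -13, -0.09, 1.5], [-4.7, -31.7, -16, -0.09, 1.5], [-4.7, -31.7, -18, -0.09, 1.5], [-4.7, -31.7, -18, -0.09, 1.5], [-4.7, -31.7, -18, -0.09, 1.5]]}}

```text
clock: 33.2
position: [0.4577, -0.3114, 0.1629]
ee_rot: [2.284, 2.089, 0.033]
force: [-0.2, -0.0, -1.6]
width: 0.211
```

Run:
```python
from h import *
s,M=st(); print("jaw az",np.degrees(np.arctan2(M[1,1],M[0,1])), "tip",s["position"]+.066*M[:,2])
c=[]
for n in("scene","top"):
    im,d=arm.get_image(n); np.savez(n+"3.npz",im=im,d=d)
    c.append(cv2.resize((im[80:230,150:317] if n=="scene" else im[110:290,360:560])[...,::-1],(400,360),interpolation=cv2.INTER_CUBIC))
cv2.imwrite("pics/m2.png",np.hstack(c))
```

```text
t 33.2 q [-0.065  0.552  0.814  1.978 -0.582  0.799  0.988] p [ 0.4577 -0.3114  0.1629] z [ 0.047 -0.02  -0.999] y [ 0.995 -0.089  0.049] grasp [ 0.4599 -0.3123  0.116 ] F [-0.2 -0.  -1.6] w 0.0193
jaw az -5.098904694920119 tip [ 0.46077672 -0.31268744  0.09698606]
```

View pics/m2.png

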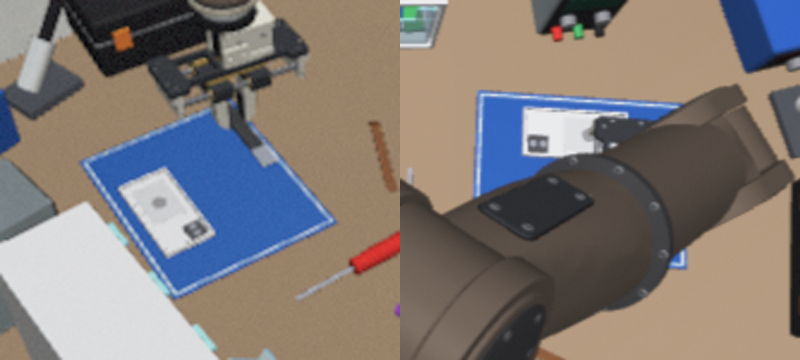

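The left half shows the bar under the gripper over the free half of the mat, chisel end at (262,155), parallel to the housing. I'll lower it.

Call:
{"api": "carry_out", "payload": {"plan": [[0, 0, -2, 0, 1.5], [0, 0, -4, 0, 1.5], [0, 0, -6, 0, 1.5], [0, 0, -7.5, 0, 1.5], [0, 0, -8.3, 0, 1.5], [0, 0, -8.7, 0, 1.5], [0, 0, -8.7, 0, 1.5], [0, 0, -8.7, 0, 1.5]]}}

```text
clock: 34.1
position: [0.4587, -0.3116, 0.077]
ee_rot: [2.281, 2.088, 0.034]
force: [0.0, 0.3, -2.0]
width: 0.207
```

Call:
{"api": "carry_out", "payload": {"plan": [[0, 0, -0.1, 0, 1.5], [0, 0, -0.2, 0, 1.5], [0, 0, -0.3, 0, 1.5], [0, 0, -0.3, 0, 1.5], [0, 0, -0.3, 0, 1.5]]}}

```text
clock: 34.6
position: [0.4587, -0.3116, 0.0739]
ee_rot: [2.282, 2.088, 0.034]
force: [0.0, -0.8, -3.0]
width: 0.212
```

Run:
```python
from h import *
s,M=st(); print("tip",s["position"]+.066*M[:,2])
im,d=arm.get_image("scene"); P=cloud("scene",d); np.savez("scene4.npz",im=im,d=d)
hsv=cv2.cvtColor(im,cv2.COLOR_RGB2HSV)
m=(np.linalg.norm(P[...,:2]-[.46,-.31],axis=-1)<.12)&(hsv[...,1]<110)&(P[...,2]<.05)
for y in np.arange(-.42,-.2,.02):
    k=m&(abs(P[...,1]-y)<.01)
    if k.sum()>3: print(round(y,2),k.sum(),P[k].mean(0).round(4),P[k][:,2].max().round(4))
```

```text
t 34.6 q [ 0.042  0.672  0.665  2.032 -0.734  0.627  1.113] p [ 0.4587 -0.3116  0.0739] z [ 0.049 -0.021 -0.999] y [ 0.995 -0.088  0.051] grasp [ 0.461  -0.3126  0.027 ] F [ 0.  -0.8 -3. ] w 0.0195
tip [ 0.46193185 -0.31301216  0.00803866]
-0.4 6 [ 0.4919 -0.3976  0.0039] 0.0075
-0.38 31 [ 0.5135 -0.3776  0.0073] 0.0139
-0.36 59 [ 0.4969 -0.358   0.0061] 0.0155
-0.34 111 [ 0.4549 -0.3397  0.005 ] 0.019
-0.32 176 [ 0.4502 -0.3199  0.009 ] 0.0462
-0.3 249 [ 0.4494 -0.3012  0.0156] 0.0499
-0.28 152 [ 0.447  -0.2797  0.0066] 0.0216
-0.26 133 [ 0.4434 -0.2597  0.0065] 0.0205
-0.24 107 [ 0.434  -0.2404  0.0072] 0.0197
-0.22 64 [ 0.4244 -0.2221  0.0063] 0.0195
```

Call:
{"api": "carry_out", "payload": {"plan": [[0, 0, -0.1, 0, 1.5], [0, 0, -0.2, 0, 1.5], [0, 0, -0.3, 0, 1.5], [0, 0, -0.35, 0, 1.5], [0, 0, -0.35, 0, 1.5]]}}

```text
clock: 35.15
position: [0.4587, -0.3116, 0.0704]
ee_rot: [2.282, 2.088, 0.034]
force: [-0.2, 0.4, -2.4]
width: 0.211
```

Call:
{"api": "carry_out", "payload": {"plan": [[0, 0, -0.05, 0, 1.5], [0, 0, -0.1, 0, 1.5], [0, 0, -0.1, 0, 1.5]]}}

```text
clock: 35.45
position: [0.4587, -0.3117, 0.0695]
ee_rot: [2.282, 2.088, 0.034]
force: [-1.2, -0.8, -0.0]
width: 0.211
```

Run:
```python
from h import *
s,M=st(); print("tip",s["position"]+.066*M[:,2])
```

```text
t 35.45 q [ 0.048  0.678  0.657  2.033 -0.741  0.618  1.119] p [ 0.4587 -0.3117  0.0695] z [ 0.049 -0.021 -0.999] y [ 0.995 -0.088  0.051] grasp [ 0.461  -0.3127  0.0225] F [-1.2 -0.8 -0. ] w 0.0193
tip [ 0.46192127 -0.31308234  0.00355476]
```

Call:
{"api": "carry_out", "payload": {"plan": [[0, 0, 0, 0, 1.5], [0, 0, 0, 0, 1.9], [0, 0, 0, 0, 2.0], [0, 0, 0, 0, 2.1], [0, 0, 0, 0, 2.3], [0, 0, 0, 0, 2.6], [0, 0, 0, 0, 3], [0, 0, 0, 0, 3.5], [0, 0, 0, 0, 3.5]], "squeeze": 3}}

```text
clock: 36.35
position: [0.4593, -0.3119, 0.0698]
ee_rot: [2.281, 2.087, 0.035]
force: [1.9, -0.7, 4.5]
width: 0.377
```

Call:
{"api": "carry_out", "payload": {"plan": [[0, 0, 1, 0, 3.5], [0, 0, 3, 0, 3.5], [0, 0, 6, 0, 3.5], [0, 1, 10, 0, 3.5], [0, 4, 14, 0, 3.5], [0, 8, 18, 0, 3.5], [0, 12, 20, 0, 3.5], [0, 16, 20, 0, 2], [0, 20, 20, 0, 1], [0, 24, 20, 0, 0], [0, 28, 20, 0, 0], [0, 28, 20, 0, 0]]}}

```text
clock: 37.55
position: [0.4586, -0.0263, 0.2694]
ee_rot: [2.274, 2.099, 0.034]
force: [0.4, -0.1, 0.2]
width: 0.015
```

Run:
```python
from h import *
s,M=st(); c=[]
for n in("scene","top"):
    im,d=arm.get_image(n); np.savez(n+"5.npz",im=im,d=d)
    c.append(cv2.resize((im[90:290,140:340] if n=="scene" else im[80:280,350:550])[...,::-1],(400,400),interpolation=cv2.INTER_CUBIC))
cv2.imwrite("pics/m3.png",np.hstack(c))
P=cloud("scene",np.load("scene5.npz")["d"])
hsv=cv2.cvtColor(np.load("scene5.npz")["im"],cv2.COLOR_RGB2HSV)
m=(abs(P[...,0]-.46)<.04)&(abs(P[...,1]+.31)<.13)&(hsv[...,1]<110)
for y in np.arange(-.42,-.2,.02):
    k=m&(abs(P[...,1]-y)<.01)
    if k.sum()>3: print(round(y,2),k.sum(),np.median(P[k],0).round(4))
```

```text
t 37.55 q [-0.967  0.245  1.097  2.078 -0.257  0.916  0.187] p [ 0.4586 -0.0263  0.2694] z [ 0.048 -0.02  -0.999] y [ 0.996 -0.08   0.049] grasp [ 0.4609 -0.0272  0.2224] F [ 0.4 -0.1  0.2] w 0.0014
-0.42 8 [ 0.454  -0.4119  0.0159]
-0.4 35 [ 0.4545 -0.3999  0.0124]
-0.38 23 [ 0.4588 -0.3801  0.0102]
-0.36 24 [ 0.4584 -0.3599  0.0099]
-0.34 21 [ 0.4597 -0.3385  0.0101]
-0.32 21 [ 0.4611 -0.3212  0.0111]
-0.3 25 [ 0.4639 -0.3002  0.0099]
-0.28 26 [ 0.4645 -0.2794  0.0099]
-0.26 26 [ 0.4683 -0.2611  0.0084]
-0.24 32 [ 0.4679 -0.2381  0.0102]
-0.22 31 [ 0.4704 -0.2221  0.0073]
```

View pics/m3.png

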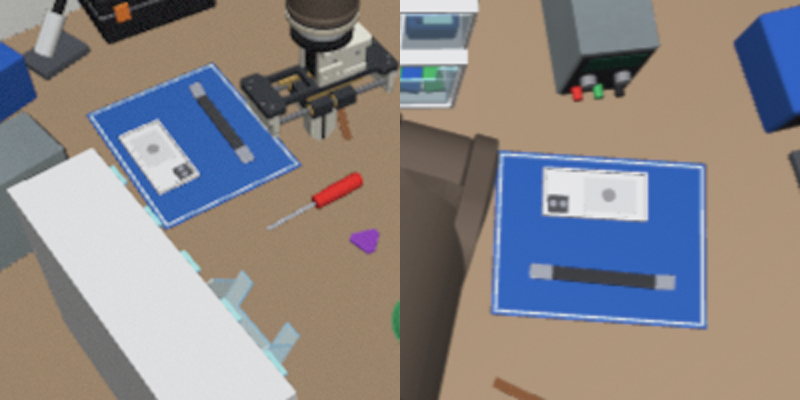

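The bar lies flat on the mat beside the housing at (603,277) in the right half. Its top face measures about 10 mm high along its length, bent end up, and nothing else has moved. Now I'll shut the bin by pushing both front corners with the opened fingers, jaws along y so the body stays clear of the unit.

Call:
{"api": "carry_out", "payload": {"plan": [[1, 2, 0, 0.14, 2], [2, 4, 0, 0.28, 4], [4, 6, 0, 0.42, 6], [6, 8, 0, 0.56, 9], [8, 10, 0, 0.7, 9], [10, 12, 0, 0.84, 9], [11.5, 12, 0, 0.98, 9], [11.5, 12, 0, 1.12, 9], [11.5, 12, 0, 1.26, 9], [11.5, 12, 0, 1.4, 9], [11.5, 12, 0, 1.54, 9], [11.5, 12, -3, 1.67, 9], [11.5, 12, -6, 1.67, 9], [11.5, 12, -9, 1.67, 9], [11.5, 12, -11, 1.67, 9], [11.5, 12, -11, 1.67, 9], [11.5, 12, -11, 1.67, 9]]}}

```text
clock: 39.35
position: [0.574, 0.0869, 0.1603]
ee_rot: [-0.017, 3.124, 0.078]
force: [-0.1, 0.5, -0.1]
width: 0.981
```

Run:
```python
from h import *
s,M=st(); print("tip",s["position"]+.066*M[:,2])
```

```text
t 39.35 q [-0.54   0.522  0.455  1.876 -0.379  0.801  1.708] p [0.574  0.0869 0.1603] z [ 0.016  0.05  -0.999] y [-0.011  0.999  0.05 ] grasp [0.5748 0.0893 0.1133] F [-0.1  0.5 -0.1] w 0.09
tip [0.57509843 0.0902602  0.0943469 ]
```

Call:
{"api": "carry_out", "payload": {"plan": [[1.5, 0.4, 0, 0, 9], [3, 0.7, 0, 0, 9], [4, 0.7, 0, 0, 9], [5, 0.7, 0, 0, 9], [5.7, 0.7, 0.3, 0, 9], [6.4, 0.7, 0.7, 0, 9], [7, 0.7, 1, 0, 9], [7.6, 0.7, 1.4, 0, 9], [8.2, 0.7, 1.7, 0, 9], [8.7, 0.7, 2, 0, 9], [8.7, 0.7, 2, 0, 9]]}}

```text
clock: 40.45
position: [0.662, 0.0939, 0.1807]
ee_rot: [-0.017, 3.122, 0.078]
force: [0.3, 0.1, -0.6]
width: 0.979
```

Run:
```python
from h import *
s,M=st(); print("tip",s["position"]+.066*M[:,2])
```

```text
t 40.45 q [-0.494  0.625  0.462  1.629 -0.386  0.952  1.696] p [0.662  0.0939 0.1807] z [ 0.018  0.05  -0.999] y [-0.011  0.999  0.05 ] grasp [0.6628 0.0962 0.1338] F [ 0.3  0.1 -0.6] w 0.0898
tip [0.66317304 0.09716902 0.11483724]
```

Call:
{"api": "carry_out", "payload": {"plan": [[0.3, 0, 0.1, 0, 9], [0.6, 0, 0.2, 0, 9], [0.9, 0, 0.3, 0, 9], [1.2, 0, 0.4, 0, 9], [1.2, 0, 0.4, 0, 9], [1.2, 0, 0.4, 0, 9], [1.2, 0, 0.4, 0, 9]]}}

```text
clock: 41.15
position: [0.6738, 0.0938, 0.1846]
ee_rot: [-0.017, 3.123, 0.078]
force: [-0.3, -0.9, -0.4]
width: 0.981
```

Call:
{"api": "carry_out", "payload": {"plan": [[-2, 0, 0, 0, 9], [-5, 0, 2, 0, 9], [-10, -3, 6, 0, 9], [-15, -7, 10, 0, 9], [-20, -11, 12, 0, 9], [-25, -15, 12, 0, 9], [-28, -20, 12, 0, 9], [-28, -20, 12, 0, 9], [-28, -20, 12, 0, 9]]}}

```text
clock: 42.05
position: [0.391, -0.1086, 0.3051]
ee_rot: [-0.012, 3.122, 0.08]
force: [0.8, 0.5, 0.6]
width: 0.982
```

Run:
```python
from h import *
s,M=st(); c=[]
for n in("scene","top"):
    im,d=arm.get_image(n); np.savez(n+"6.npz",im=im,d=d)
    c.append(cv2.resize((im[140:340,140:340] if n=="scene" else im[40:240,210:410])[...,::-1],(400,400),interpolation=cv2.INTER_CUBIC))
cv2.imwrite("pics/f1.png",np.hstack(c))
```

```text
t 42.05 q [-0.434  0.033  0.649  2.086 -0.086  1.025  1.838] p [ 0.391  -0.1086  0.3051] z [ 0.018  0.051 -0.999] y [-0.008  0.999  0.051] grasp [ 0.3919 -0.1062  0.2581] F [0.8 0.5 0.6] w 0.0901
```

View pics/f1.png

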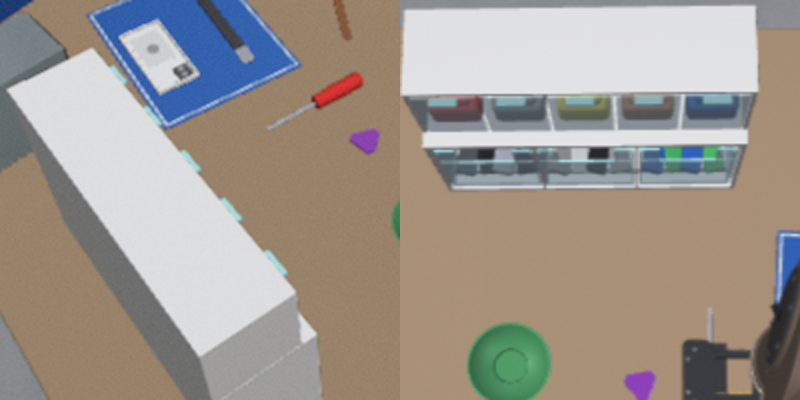

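The middle bin is shut and flush with its neighbours (right half, (590,165)); the bar, housing, driver, pick and dish look undisturbed. One quick numeric check, then I'll hand in.

Run:
```python
from h import *
a=np.load("scene0.npz")["im"];b=np.load("scene6.npz")["im"]
for n,(l,h) in dict(red=((0,150,100),(6,255,255)),green=((60,100,40),(85,255,255)),purple=((130,100,60),(160,255,255)),).items():
    for i in(a,b):
        m=cv2.inRange(cv2.cvtColor(i,cv2.COLOR_RGB2HSV),l,h); m[:140]=0;m[280:]=0;m[:,:190]=0;m[:,400:]=0; y,x=np.nonzero(m); print(n,x.size,x.mean().round(1),y.mean().round(1))
q=[abs(a[u:v,s:t].astype(int)-b[u:v,s:t]).mean().round(1) for u,v,s,t in((280,330,385,425),(145,195,195,245))]; print("bottle,housing diff",q)
arm.sign_off(); print(arm.observe()["clock"])
```

```text
red 195 308.5 184.6
red 195 308.6 184.6
green 1191 357.2 250.8
green 1189 357.2 250.8
purple 114 322.4 209.8
purple 114 322.4 209.8
bottle,housing diff [np.float64(1.9), np.float64(2.2)]
the job is handed in; nothing more can be done
the job is handed in; nothing more can be done
```

The pry bar is lying flat on the free half of the blue mat beside the phone housing. The bin is fully shut, and I handed the job in at about 42 s of the 61 s limit.

- **Tilting the tool:** The moves have no tilt value, so I got the tilt by reaching for poses beyond the arm's range. I gripped the bar near the fingertips so it could be set down low, and removed the tilt the same way before placing it.
- **Placing the bar:** I lowered it until the force changed on contact, then released it slowly. Its underside was then at most about 3 mm above the mat.
- **Shutting the bin:** I pushed both front corners until it fell shut, then backed the arm off so it touches nothing.

**Last checks:**
- **Bar:** its top face measured about 10 mm up along its length (about 9 mm expected), with the bent end up.
- **Bin:** in the top view it is flush with its neighbours. I judged this by eye, not by measuring the angle.
- **Other items:** the driver, dish and pick moved 0.1 px or less. The bottle and housing areas looked unchanged. No check failed.

**Points to know:**
- Joint 6 read up to 2.003 rad against a stated limit of 2, held there by the controller while I tilted the tool. The limit may be a rounded figure.
- The tool was still tilted about 3° when it set the bar down.

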